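# Zero the sample mill and back it off three clicks

### The job

Set the gap of the sample mill: turn the knurled ring on its top clockwise until you feel the grinding discs meet and press lightly together, without forcing them, then back it off exactly three clicks. Let go of the ring and push the red lock slide fully in towards the ring; leave everything else where it is.

Things in the scene. Friction and masses are not known exactly. Their poses are not given: they have to be found in the camera images.
- mill: Bench sample mill, fixed: white housing on a grey foot (160 x 230 mm), flat top 130 x 200 mm at z = 130 mm. Origin: centre of the foot's underside; z up; spout, lamps and sample cup are on its -x side. The ring stands at (0, +35) mm on its top, the lock slide at (0, -62) mm. A fixed black collar, 72 mm across, top at z = 138 mm, with 18 white ticks 20 degrees apart, surrounds the ring's foot.
- ring_grip (a point): Point on the vertical axis of the adjusting ring at the height to grip (z = 164 mm); fixed to the mill, does not turn. The fingertips then clear the collar by about 7 mm. The ring starts 2 to 4 clicks (about 40 to 80 degrees) short of where the discs meet; how far differs every time and must be felt.
- ring: Knurled aluminium ring, a cylinder 56 mm across, z = 138 to 180 mm, gripped across its diameter from above in any direction. Origin on its axis; orange mark along its x. Its yaw shows its turning, not where the discs meet. Clockwise from above (yaw falling) closes the discs. It clicks every 20 degrees; passing a click takes about 0.08 N m; let go, it settles in the nearest click.
- disc_face (a point): Centre of the moving grinding disc's face, hidden in the head on the ring's axis. It goes 1 mm down per clockwise turn of the ring, so a click is 0.056 mm, too fine for the noisy reading. The discs meet at a click; past it there are no clicks and the ring resists like a spring of 4 N m/rad: 0.2 to 0.4 N m is a light, sure touch; over 0.6 N m (8.6 degrees) the discs jam and are damaged.
- fixed_disc (a point): Centre of the fixed grinding disc's face, hidden in the head. The gap is the height of disc_face above it, 0 where they meet. Three clicks back is 60 degrees anticlockwise from where they meet (add the few degrees by which they were pressed together).
- lock (a joint): Travel of the red lock slide: 0 = pulled out (free, starts within 0 to 3 mm), 0.022 m = fully in towards the ring, at its stop. It slides along the mill's +y with about 3 N of friction and stays where it is left.
- lock_knob (a point): Top centre of the lock slide's red knob, a block 24 mm along the mill's x, 16 mm along its y, 26 mm tall (top at z = 165.5 mm) above the housing top, where a guide plate reaches z = 133 mm. Nothing stands on its outer (-y) side, where it is pushed; the housing top ends 38 mm out from the knob's centre at 0.
- sample_cup: Steel cup, 60 mm across, 55 mm high, upright before the mill's spout; origin under its centre. Leave alone.
- spare_disc: Spare steel grinding disc lying flat before the mill, 56 mm across with a 20 mm hole, 12 mm thick; origin under its centre. Leave alone.
- jar: Amber jar, 56 mm across, 75 mm high; origin under its centre. Leave alone.
- solvent: White bottle with blue cap, 54 mm across, 130 mm high; origin under its centre. Leave alone.
- screwdriver: Screwdriver with blue handle lying on the bench, 160 mm long along its x; origin under its middle. Leave alone.
- brush: Brush with wooden handle lying on the bench, 170 mm long along its x; origin under its middle. Leave alone.
- dish: Shallow glass dish, 90 mm across, 16 mm high; origin under its centre. Leave alone.

How it is judged:
By the outcome, as a careful person would: the job done as asked, in the order asked, and still so for the second after the job is handed in, with the robot touching nothing.
It also fails if it takes over 58 s, if anything falls off the work surface, if the arm or the gripper's body presses on something with over 40 N, if the wrist force passes 120 N, or if a joint passes its speed limit or range.

### The arm

A 6-joint arm with a two-finger parallel gripper is mounted at the origin on the work surface. World frame = base frame: x ahead of the robot, y to its left, z up, the work surface at z = 0. Lengths are in m, angles in rad, forces in N, time in s.
With the tool pointing down it reaches from about 0.325 to 0.775 m from the base axis. Payload 5.5 kg.
Tool frame: the origin (TCP) lies midway between the tips of the shut fingers; the grasp point (between the pads) lies 19 mm behind it; z points along the fingers, y is the line along which they close (so a half turn about z gives the same grasp; the last joint's range is limited). The gripper opens to 88 mm and grips with 3 to 60 N. Pads are 20 mm wide; open, the fingers measure 115 mm over their backs; the gripper's body (75 mm by 178 mm) begins 61 mm behind the grasp point.
Start: joints at [1.189, 0.091, 1.231, -0, 1.82, -0.057], TCP at [0.191, 0.569, 0.223] pointing down, gripper open.
Joint ranges: [-2.87, 2.87], [-0.86, 2.18], [0.17, 2.46], [-1.51, 4.65], [0.06, 2.69], [-2.65, 2.65]. Speed limits (rad/s): [2.57, 2.57, 3.01, 3.14, 3.14, 3.14].

### API

Orientations are given as a rotation vector (axis times angle).
In Python, from workcell import readout, optics, ticket gives the robot as it stands.
- The arm moves only by the tool jog_arm, never from a script. Its argument "deltas" is a list of rows, each an object of numbers: "dx", "dy", "dz": the shift along the tool's x, y, z in fractions of the full range, 1 being 0.75 m; "roll": the turn about the tool's z in parts of the range, where 1.0 means 2 pi rad. In form: [{"dx": .., "dy": .., "dz": .., "roll": ..}, ...]. A call has 1 to 12 rows; each row is the pose to reach, as a shift and turn from the pose commanded when the call began, along the tool's axes at that moment; what a row does not reach only later rows make up. A row lasts 1/8 s, in which the tool goes at most 62.5 mm and 10.7 degrees, less where a joint would pass 70% of its speed; a pose out of reach is approached as far as the arm can. A call with a gripper value outside its range is refused whole. "claw" is the opening, from 0 (shut) to 1 (fully open), set as the call begins (left out, the last holds). The fingers move at their own pace and stop on an object; "squeeze" is the grip in N (left out, the last holds). Time passes only in rows, so rows that repeat a pose let the fingers close. It gives the time, the measured TCP pose, the force, the opening and the grip force at its end, in the units of the state.
- readout.get_obs(): the state, without advancing time (a new reading comes with each control period).
- optics.get_image(name): name is "side" or "top" or "wrist"; returns the picture (384x512x3 uint8, red, green, blue); there is no depth.
- optics.camera_model(name): a dict with "camera_matrix" (3x3 intrinsics, pixels), "rvec" (rotation vector, rad) and "tvec" (3), from world to camera coordinates, as OpenCV has them. Camera axes: x right, y down, z forward; pixel columns grow to the right and rows downward; lengths in m; the calibration is good to about 2 mm. A picture is of the moment at which its call begins: read the wrist's pose just before it. camera_model takes no time and is no camera call; for the wrist camera it gives the pose at the moment of the call.
- ticket.job_done(): hands the job in; it is judged then, once.
Trained networks look in the newest picture that a camera, given by its name, has taken for a name from the list of things; names that differ only in an ending like _2 or _b are one class to them, and where a whole thing is asked for, a point or a joint stands for the part that bears it (a point fixed in the world has none). Each returns a list of dicts, best first, with "confidence" (0 to 1); they miss things now and then, are a little off and sometimes report something else, mostly with a low value. They report only what shows in the picture. A call takes as long as a camera call.
- optics.look_for(name, camera): "box" ([centre column, centre row, width, height] in pixels, round what is visible of it).
- optics.cut_out(name, camera): "pixels" (384x512 bool, what is visible of it) and "box" ([centre column, centre row, width, height] in pixels, round what is visible of it).
- optics.place_of(name, camera): "location" ([row, column] in pixels: a listed point, or the origin of a listed thing).
The state is a dict: "time": time; "joint_positions": joint angles; "joint_velocities": joint speeds; "effort": joint torques, N m; "tool_pos": TCP position; "ee_rot": TCP orientation; "wrist_force": force on the tool from outside, world axes, zero at the start; "ft_torque": the same for the moment, N m; "opening": opening from 0.0 (shut) to 1.0 (fully open); "gripper_force": force on a finger pad.
Only numpy, scipy, OpenCV 4.12 (cv2) and the standard library are available. Lean on these libraries where they do the work, as an engineer would, in place of code of your own. Each camera call takes 0.05 s, during which the arm holds its last target. There are 200 camera calls.

## Working session

There is one attempt and no reset: what is moved stays moved. The work goes in short steps, Python scripts to look and compute and a tool call to move; the robot and the scene stay as the last step left them, time stands still between calls to the robot, and variables do not carry over. Pictures are saved under pics/ and viewed, at most 10 in all, crops included, and the job is handed in when it is done.

Besides the shell and the picture viewer there is one more tool, called after "Request:" as a command line: name --argument value ..., lists and objects as JSON in quotes. jog_arm: Moves the arm, as the interface text tells. Its arguments: {"type":"object","properties":{"deltas":{"type":"array","items":{"type":"object","properties":{"dx":{"type":"number"},"dy":{"type":"number"},"dz":{"type":"number"},"roll":{"type":"number"}}}},"claw":{"type":"number"},"squeeze":{"type":"number"}},"required":["deltas"]}

```bash
mkdir -p pics; ls; cat > h.py <<'E'
import numpy as np, cv2
from workcell import readout, optics, ticket
def cam(n):
    m=optics.camera_model(n); return np.array(m["camera_matrix"]),cv2.Rodrigues(np.array(m["rvec"]))[0],np.array(m["tvec"]).ravel()
def ray(n,u,v,z):
    K,R,t=cam(n); d=R.T@np.linalg.inv(K)@[u,v,1]; c=-R.T@t
    return c+d*(z-c[2])/d[2]
def proj(n,P):
    K,R,t=cam(n); p=K@(R@np.array(P)+t); return p[:2]/p[2]
def save(n,f):
    im=optics.get_image(n); cv2.imwrite(f,im[:,:,::-1]); return im
E
python3 - <<'E'
from h import *
o=readout.get_obs(); print(o)
for c in ("top","side"):
    save(c,f"pics/{c}0.png")
    for n,z in (("ring_grip",.164),("lock_knob",.1655),("ring",.138),("mill",0),("fixed_disc",.1)):
        for d in optics.place_of(n,c)[:2]:
            r,cc=d["location"]; print(c,n,round(d["confidence"],2),(round(cc),round(r)),ray(c,cc,r,z).round(4))
E
```

```text
pics
{'time': 0.0, 'joint_positions': array([ 1.18929393e+00,  9.18453537e-02,  1.23187365e+00, -5.29153476e-05,
        1.81974690e+00, -5.66664384e-02]), 'joint_velocities': array([ 0.00045265, -0.00067717,  0.00071975, -0.00013497, -0.00045345,
       -0.0008471 ]), 'effort': array([ 1.11471018e-03, -4.46450651e+01, -4.06438780e+01,  6.99170306e-02,
        2.93188181e-02, -1.64264497e-04]), 'tool_pos': array([0.19138744, 0.56836233, 0.22152185]), 'ee_rot': array([-5.07972906e-01, -3.09988972e+00,  2.88934170e-03]), 'wrist_force': array([ 0.05337901, -0.46410653,  0.03380531]), 'ft_torque': array([-0.04757401, -0.04747958, -0.03279533]), 'gripper_force': 0.0, 'opening': 1.001931091264254}
top ring_grip 0.95 (248, 200) [0.5009 0.0277 0.164 ]
top ring_grip 0.32 (368, 157) [ 0.6422 -0.3548  0.164 ]
top lock_knob 0.44 (278, 199) [ 0.5051 -0.0663  0.1655]
top ring 0.51 (253, 207) [0.4821 0.0138 0.138 ]
top mill 0.69 (258, 209) [0.4937 0.0018 0.    ]
top fixed_disc 0.26 (391, 220) [ 0.4445 -0.4383  0.1   ]
side ring_grip 0.58 (239, 177) [0.518  0.0215 0.164 ]
side lock_knob 0.52 (258, 193) [ 0.5013 -0.0756  0.1655]
side mill 0.82 (243, 224) [ 0.5091 -0.0022  0.    ]
side mill 0.71 (257, 190) [0.6727 0.1029 0.    ]
side fixed_disc 0.62 (237, 201) [0.4906 0.0031 0.1   ]
```

```bash
python3 -c "
import cv2,numpy as np
a=cv2.imread('pics/top0.png');b=cv2.imread('pics/side0.png');cv2.imwrite('pics/a.png',cv2.resize(np.vstack([a,b]),(400,600)))"
```

```text
(no output)
```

View pics/top0.png

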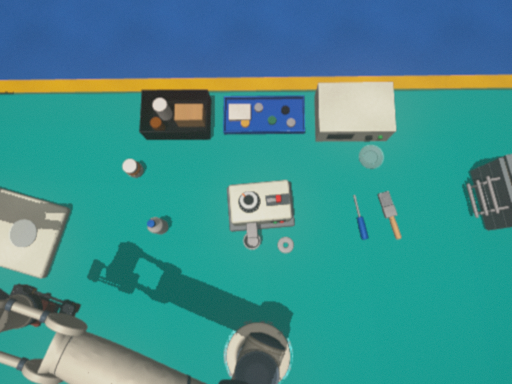

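The top view shows the mill at about (262,203), with the ring at (248,201) and the red knob at (278,199). The cup is at (252,241), the disc at (286,245) and the bottle at (157,225). Next I work out the hover move for the wrist camera.

```bash
cat >> h.py <<'E'
def to(p,yawdeg=0,o=None):
    o=o or readout.get_obs(); R=cv2.Rodrigues(o["ee_rot"])[0]
    return R.T@(np.array(p)-o["tool_pos"]),R
E
python3 - <<'E'
from h import *
o=readout.get_obs(); d,R=to([.42,.0,.36]); print(d.round(3)); print(R.round(3))
K,Rc,t=cam("wrist"); c=-Rc.T@t; print("cam in tool",R.T@(c-o["tool_pos"]),"\n",(R.T@Rc.T).round(3),K)
E
```

```text
[-0.398 -0.466 -0.137]
[[-0.948  0.319  0.   ]
 [ 0.319  0.948  0.   ]
 [-0.     0.    -1.   ]]
cam in tool [ 0.06995954 -0.00031819 -0.1610151 ] 
 [[ 0.    -0.966 -0.26 ]
 [ 1.    -0.     0.002]
 [-0.002 -0.26   0.966]] [[306.3043962    0.         255.24929907]
 [  0.         306.3043962  193.57348223]
 [  0.           0.           1.        ]]
```

The rows are not in the units I measure in: shifts go in shares of 0.75 m and turns go in shares of 2 pi rad. I convert before sending: -0.467 m / 0.75 = -0.6227, -0.42 m / 0.75 = -0.56, -19 degrees / 360 = -0.0528.

Request:
jog_arm --deltas '[{"dx":-0.04,"dy":-0.04,"dz":-0.0533,"roll":-0.0056},{"dx":-0.0933,"dy":-0.08,"dz":-0.0933,"roll":-0.0111},{"dx":-0.1467,"dy":-0.1333,"dz":-0.1333,"roll":-0.0167},{"dx":-0.2,"dy":-0.1867,"dz":-0.16,"roll":-0.0222},{"dx":-0.2533,"dy":-0.24,"dz":-0.16,"roll":-0.0278},{"dx":-0.3133,"dy":-0.2867,"dz":-0.16,"roll":-0.0333},{"dx":-0.3733,"dy":-0.3333,"dz":-0.16,"roll":-0.0389},{"dx":-0.4267,"dy":-0.3867,"dz":-0.16,"roll":-0.0444},{"dx":-0.4867,"dy":-0.44,"dz":-0.16,"roll":-0.05},{"dx":-0.5467,"dy":-0.4933,"dz":-0.16,"roll":-0.0528},{"dx":-0.6,"dy":-0.54,"dz":-0.16,"roll":-0.0528},{"dx":-0.6227,"dy":-0.56,"dz":-0.16,"roll":-0.0528}]'

```text
time: 2.1
tool_pos: [0.5009, 0.019, 0.3421]
ee_rot: [0.006, -3.141, 0.0]
wrist_force: [0.1, 0.3, 0.3]
opening: 1.003
gripper_force: 0.0
```

Request:
jog_arm --deltas '[{"dx":0,"dy":0,"dz":0,"roll":0},{"dx":0,"dy":0,"dz":0,"roll":0}]'

```text
time: 2.35
tool_pos: [0.4997, 0.0222, 0.3429]
ee_rot: [-0.011, 3.141, 0.001]
wrist_force: [0.3, 0.8, 0.2]
opening: 1.0
gripper_force: 0.0
```

```bash
python3 - <<'E'
from h import *
o=readout.get_obs(); print(o["time"],o["tool_pos"],o["joint_positions"].round(2),o["wrist_force"],o["ft_torque"]);print(cv2.Rodrigues(o["ee_rot"])[0].round(3))
c="wrist"; save(c,"pics/w0.png")
for n,z in (("ring_grip",.164),("lock_knob",.1655),("ring",.138),("mill",0),("fixed_disc",.1)):
    for d in optics.place_of(n,c)[:2]:
        r,cc=d["location"]; print(c,n,round(d["confidence"],2),(round(cc),round(r)),ray(c,cc,r,z).round(4))
E
```

```text
2.35 [0.4997206  0.02223394 0.3428925 ] [-0.02 -0.12  1.22  0.    2.04 -1.6 ] [0.26278368 0.75075127 0.20538215] [ 0.0062488   0.00371292 -0.06798566]
[[-1.    -0.007  0.   ]
 [-0.007  1.     0.   ]
 [-0.     0.    -1.   ]]
wrist ring_grip 0.84 (258, 178) [0.5028 0.0254 0.164 ]
wrist lock_knob 0.67 (173, 184) [ 0.5103 -0.0709  0.1655]
wrist lock_knob 0.6 (464, 120) [0.4369 0.2465 0.1655]
wrist ring 0.74 (257, 155) [0.4802 0.0247 0.138 ]
wrist mill 0.68 (239, 159) [ 0.5067 -0.0042  0.    ]
```

View pics/w0.png

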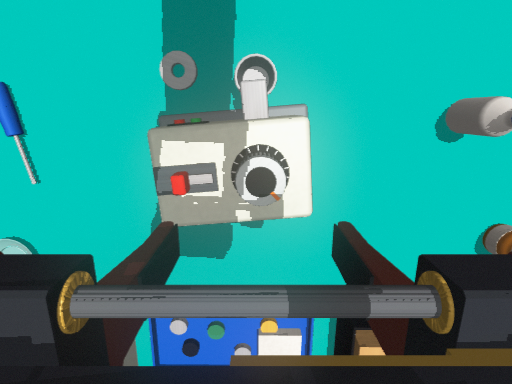

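The wrist view shows the ring around (261,180), the knob at (180,183) and the orange mark at (276,196). I'll overlay the model to refine the pose.

```bash
python3 - <<'E'
from h import *
im=cv2.imread("pics/w0.png"); S=5; x0,y0=145,95
big=cv2.resize(im[y0:y0+115,x0:x0+160],None,fx=S,fy=S,interpolation=cv2.INTER_CUBIC)
g=np.array([.5028,.0254]); th=np.radians(4.5); A=np.array([[np.cos(th),-np.sin(th)],[np.sin(th),np.cos(th)]])
def W(x,y,z): p=g+A@np.array([x,y-.035]); return [p[0],p[1],z]
def poly(P,c):
    q=np.array([(proj("wrist",p)+.5-[x0,y0])*S for p in P]); cv2.polylines(big,[q.astype(np.int32)],True,c,1)
a=np.linspace(0,2*np.pi,60)
for r,z,c in ((.036,.138,(0,255,0)),(.028,.18,(255,0,0))): poly([W(r*np.cos(t),.035+r*np.sin(t),z) for t in a],c)
poly([W(x,y,.13) for x,y in ((-.065,-.1),(.065,-.1),(.065,.1),(-.065,.1))],(255,0,255))
poly([W(x,y-.062,.1655) for x,y in ((-.012,-.008),(.012,-.008),(.012,.008),(-.012,.008))],(255,255,0))
cv2.imwrite("pics/ov.png",big)
E
```

```text
(no output)
```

View pics/ov.png

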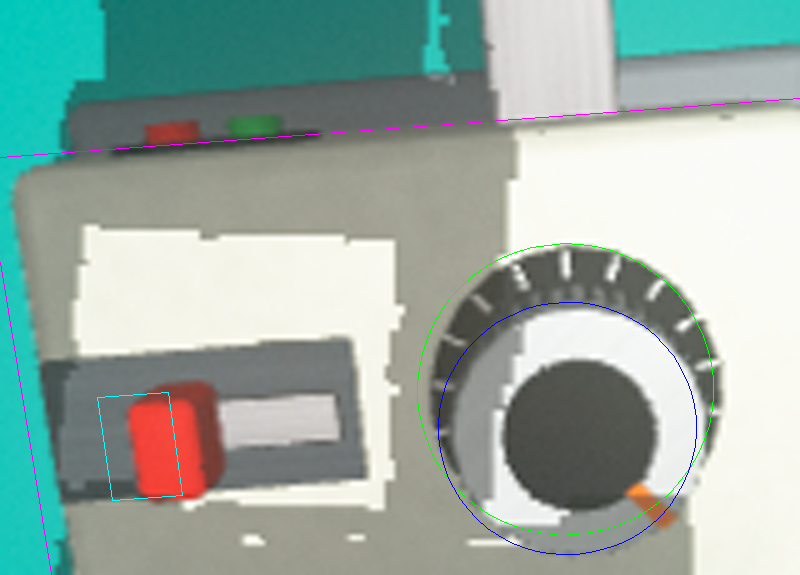

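The overlay shows the real ring about 2.3 mm more to +y and 1.3 mm more to +x than the estimate. The knob is also about 1.3 mm in along its travel. I'll go lower and measure again.

Request:
jog_arm --deltas '[{"dx":-0.004,"dy":0.0053,"dz":0.0533,"roll":0},{"dx":-0.0057,"dy":0.0075,"dz":0.1067,"roll":0},{"dx":-0.0057,"dy":0.0075,"dz":0.14,"roll":0},{"dx":-0.0057,"dy":0.0075,"dz":0.14,"roll":0},{"dx":-0.0057,"dy":0.0075,"dz":0.14,"roll":0}]'

```text
time: 3.28
tool_pos: [0.5045, 0.0274, 0.2392]
ee_rot: [-0.011, 3.14, -0.0]
wrist_force: [0.2, 0.6, -0.3]
opening: 0.994
gripper_force: 0.0
```

```bash
cat > ov.py <<'E'
from h import *
import sys
def overlay(f,g,yaw,crop,S,lock=0.0):
    o=readout.get_obs(); print(o["time"],o["tool_pos"].round(4),o["ft_torque"].round(3),np.degrees(o["joint_positions"]).round(1))
    im=save("wrist",f)[:,:,::-1]; x0,y0,w,h=crop
    big=cv2.resize(im[y0:y0+h,x0:x0+w],None,fx=S,fy=S,interpolation=cv2.INTER_CUBIC)
    th=np.radians(yaw); A=np.array([[np.cos(th),-np.sin(th)],[np.sin(th),np.cos(th)]])
    def W(x,y,z): p=g+A@np.array([x,y-.035]); return [p[0],p[1],z]
    def poly(P,c):
        q=np.array([(proj("wrist",p)+.5-[x0,y0])*S for p in P]); cv2.polylines(big,[q.astype(np.int32)],True,c,1)
    a=np.linspace(0,2*np.pi,60)
    for r,z,c in ((.036,.138,(0,255,0)),(.028,.18,(255,0,0))): poly([W(r*np.cos(t),.035+r*np.sin(t),z) for t in a],c)
    poly([W(x,y,.13) for x,y in ((-.065,-.1),(.065,-.1),(.065,.1),(-.065,.1))],(255,0,255))
    poly([W(x,y-.062+lock,.1655) for x,y in ((-.012,-.008),(.012,-.008),(.012,.008),(-.012,.008))],(255,255,0))
    cv2.imwrite(f.replace(".png","_ov.png"),big)
E
python3 - <<'E'
from ov import *
overlay("pics/w1.png",np.array([.504,.0278]),5,(80,60,320,240),2.5,.0013)
E
```

```text
3.275 [0.5045 0.0274 0.2392] [ 0.02  -0.009 -0.014] [ -0.8  -9.2  83.    0.  106.2 -91.2]
```

View pics/w1_ov.png

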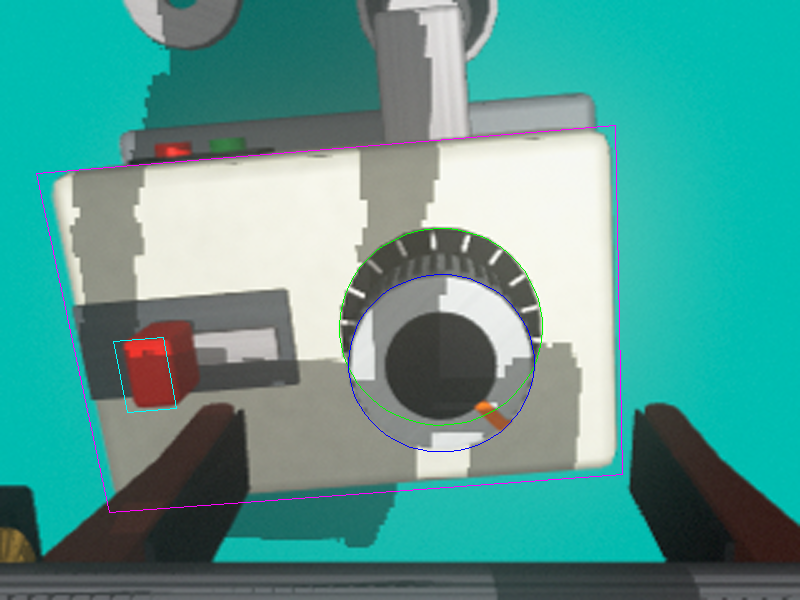

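The overlay now fits the collar and ring within about 0.5 mm. The knob's top-left edge at (122,345) puts it about 3 mm in. Next I descend and grip.

In the tool's units: 0.094 m / 0.75 = 0.1253, 0.085 m / 0.75 = 0.1133.

Request:
jog_arm --deltas '[{"dz":0.04},{"dz":0.08},{"dz":0.1133},{"dz":0.1253},{"dz":0.1253},{"dz":0.1253}]'

```text
validation failed for argument at $.de...
```

Request:
jog_arm --deltas '[{"dx":0},{"dx":0},{"dx":0},{"dx":0},{"dx":0},{"dx":0}]' --claw 0.5 --squeeze 40

```text
validation failed for argument at $.de...
```

```bash
cat > st.py <<'E'
from h import *
o=readout.get_obs(); R=cv2.Rodrigues(o["ee_rot"])[0]
print(round(o["time"],2),o["tool_pos"].round(4),"F",o["wrist_force"].round(2),"T",o["ft_torque"].round(3),"xang",round(np.degrees(np.arctan2(R[1,0],R[0,0])),2),"q",np.degrees(o["joint_positions"]).round(1),"open",round(o["opening"],3),"g",round(o["gripper_force"],1))
E
python3 st.py
```

```text
3.33 [0.5048 0.0273 0.2396] F [ 0.84 -0.27  0.42] T [ 0.034 -0.035 -0.004] xang -179.6 q [ -0.8  -9.2  82.9  -0.  106.2 -91.2] open 1.003 g 0.0
```

In the tool's units: 0.094 m / 0.75 = 0.1253, 0.085 m / 0.75 = 0.1133.

Request:
jog_arm --deltas '[{"dx":0,"dy":0,"dz":0.04,"roll":0},{"dx":0,"dy":0,"dz":0.08,"roll":0},{"dx":0,"dy":0,"dz":0.1133,"roll":0},{"dx":0,"dy":0,"dz":0.1253,"roll":0},{"dx":0,"dy":0,"dz":0.1253,"roll":0},{"dx":0,"dy":0,"dz":0.1253,"roll":0}]'

```text
time: 4.08
tool_pos: [0.5051, 0.0272, 0.1455]
ee_rot: [-0.011, 3.139, -0.0]
wrist_force: [-0.5, 0.8, 0.1]
opening: 0.997
gripper_force: 0.0
```

Request:
jog_arm --deltas '[{"dx":0,"dy":0,"dz":0,"roll":0},{"dx":0,"dy":0,"dz":0,"roll":0},{"dx":0,"dy":0,"dz":0,"roll":0},{"dx":0,"dy":0,"dz":0,"roll":0},{"dx":0,"dy":0,"dz":0,"roll":0}]' --claw 0.5 --squeeze 40

```text
time: 4.7
tool_pos: [0.5043, 0.0278, 0.1438]
ee_rot: [-0.012, 3.141, 0.002]
wrist_force: [-1.3, 3.0, 0.7]
opening: 0.629
gripper_force: 40.0
```

```bash
cat > st.py <<'E'
from h import *
o=readout.get_obs(); R=cv2.Rodrigues(o["ee_rot"])[0]
print(round(o["time"],2),o["tool_pos"].round(4),"F",o["wrist_force"].round(2),"T",o["ft_torque"].round(3),"xang",round(np.degrees(np.arctan2(R[1,0],R[0,0])),2),"q",np.degrees(o["joint_positions"]).round(1),"open",round(o["opening"],3),"g",round(o["gripper_force"],1))
E
python3 st.py
```

```text
4.7 [0.5043 0.0278 0.1438] F [-1.29  2.97  0.7 ] T [0.409 0.035 0.004] xang -179.58 q [ -0.7  -9.6  92.9   0.1  96.7 -91.2] open 0.629 g 40.0
```

In the tool's units: 24 degrees / 360 = 0.0667.

Request:
jog_arm --deltas '[{"dx":0,"dy":0,"dz":0,"roll":0.0167},{"dx":0,"dy":0,"dz":0,"roll":0.0333},{"dx":0,"dy":0,"dz":0,"roll":0.05},{"dx":0,"dy":0,"dz":0,"roll":0.0667},{"dx":0,"dy":0,"dz":0,"roll":0.0667},{"dx":0,"dy":0,"dz":0,"roll":0.0667}]'

```text
time: 5.45
tool_pos: [0.5042, 0.0273, 0.1438]
ee_rot: [-0.639, -3.076, -0.0]
wrist_force: [-1.1, 2.3, 1.9]
opening: 0.63
gripper_force: 40.0
```

```bash
python3 st.py
```

```text
5.45 [0.5042 0.0273 0.1438] F [-1.05  2.34  1.91] T [0.295 0.184 0.088] xang 156.51 q [ -0.8  -9.6  92.9   0.   96.7 -67.3] open 0.63 g 40.0
```

In the tool's units: 18 degrees / 360 = 0.05.

Request:
jog_arm --deltas '[{"dx":0,"dy":0,"dz":0,"roll":0.0111},{"dx":0,"dy":0,"dz":0,"roll":0.0222},{"dx":0,"dy":0,"dz":0,"roll":0.0333},{"dx":0,"dy":0,"dz":0,"roll":0.0444},{"dx":0,"dy":0,"dz":0,"roll":0.05},{"dx":0,"dy":0,"dz":0,"roll":0.05},{"dx":0,"dy":0,"dz":0,"roll":0.05}]'

```text
time: 6.32
tool_pos: [0.5041, 0.027, 0.1437]
ee_rot: [-1.114, -2.937, 0.001]
wrist_force: [-3.7, 0.5, 1.5]
opening: 0.632
gripper_force: 40.0
```

```bash
python3 st.py
```

```text
6.33 [0.5041 0.027  0.1437] F [-3.73  0.49  1.53] T [-0.021  0.611  0.051] xang 138.45 q [ -0.8  -9.6  92.9  -0.   96.7 -49.2] open 0.632 g 40.0
```

In the tool's units: 2 degrees / 360 = 0.0056.

Request:
jog_arm --deltas '[{"dx":0,"dy":0,"dz":0,"roll":0.0028},{"dx":0,"dy":0,"dz":0,"roll":0.0056},{"dx":0,"dy":0,"dz":0,"roll":0.0056}]'

```text
time: 6.7
tool_pos: [0.5041, 0.027, 0.1437]
ee_rot: [-1.168, -2.916, 0.001]
wrist_force: [-5.8, -0.5, 4.0]
opening: 0.633
gripper_force: 40.0
```

```bash
python3 st.py
```

```text
6.7 [0.5041 0.027  0.1437] F [-5.8  -0.54  4.  ] T [-0.147  0.854  0.074] xang 136.35 q [ -0.8  -9.6  92.9  -0.   96.7 -47.1] open 0.633 g 40.0
```

In the tool's units: 1 degrees / 360 = 0.0028.

Request:
jog_arm --deltas '[{"dx":0,"dy":0,"dz":0,"roll":0.0028},{"dx":0,"dy":0,"dz":0,"roll":0.0028}]'

```text
time: 6.95
tool_pos: [0.5041, 0.027, 0.1437]
ee_rot: [-1.193, -2.906, 0.001]
wrist_force: [-5.1, -0.8, 4.1]
opening: 0.635
gripper_force: 40.0
```

```bash
python3 st.py
```

```text
6.95 [0.5041 0.027  0.1437] F [-5.15 -0.77  4.05] T [-0.134  0.87   0.005] xang 135.34 q [ -0.8  -9.6  92.9  -0.   96.7 -46.1] open 0.635 g 40.0
```

In the tool's units: 1 degrees / 360 = 0.0028.

Request:
jog_arm --deltas '[{"dx":0,"dy":0,"dz":0,"roll":0.0028},{"dx":0,"dy":0,"dz":0,"roll":0.0028}]'

```text
time: 7.2
tool_pos: [0.504, 0.027, 0.1437]
ee_rot: [-1.219, -2.895, 0.001]
wrist_force: [-4.9, -0.9, 4.7]
opening: 0.635
gripper_force: 40.0
```

```bash
python3 st.py
```

```text
7.2 [0.504  0.027  0.1437] F [-4.94 -0.88  4.66] T [-0.179  0.826 -0.016] xang 134.34 q [ -0.8  -9.6  92.9  -0.   96.7 -45.1] open 0.635 g 40.0
```

In the tool's units: 8 degrees / 360 = 0.0222.

Request:
jog_arm --deltas '[{"dx":0,"dy":0,"dz":0,"roll":0.0083},{"dx":0,"dy":0,"dz":0,"roll":0.0167},{"dx":0,"dy":0,"dz":0,"roll":0.0222},{"dx":0,"dy":0,"dz":0,"roll":0.0222}]'

```text
time: 7.7
tool_pos: [0.5039, 0.0269, 0.1437]
ee_rot: [-1.418, -2.803, 0.001]
wrist_force: [-5.9, -0.7, 4.4]
opening: 0.633
gripper_force: 40.0
```

```bash
python3 st.py
```

```text
7.7 [0.5039 0.0269 0.1437] F [-5.92 -0.74  4.42] T [-0.175  0.954 -0.047] xang 126.32 q [ -0.8  -9.6  92.9  -0.   96.7 -37.1] open 0.633 g 40.0
```

In the tool's units: 8 degrees / 360 = 0.0222.

Request:
jog_arm --deltas '[{"dx":0,"dy":0,"dz":0,"roll":0.0111},{"dx":0,"dy":0,"dz":0,"roll":0.0194},{"dx":0,"dy":0,"dz":0,"roll":0.0222},{"dx":0,"dy":0,"dz":0,"roll":0.0222}]'

```text
time: 8.2
tool_pos: [0.5038, 0.0267, 0.1437]
ee_rot: [-1.61, -2.697, 0.002]
wrist_force: [-6.4, -1.1, 5.0]
opening: 0.634
gripper_force: 40.0
```

```bash
python3 st.py
```

```text
8.2 [0.5038 0.0267 0.1437] F [-6.35 -1.09  5.04] T [-0.282  1.039  0.081] xang 118.34 q [ -0.8  -9.6  93.   -0.1  96.7 -29.1] open 0.634 g 40.0
```

Now at 62°. I'll step 1 to 2° at a time from here.

In the tool's units: 1.5 degrees / 360 = 0.0042.

Request:
jog_arm --deltas '[{"dx":0,"dy":0,"dz":0,"roll":0.0042},{"dx":0,"dy":0,"dz":0,"roll":0.0042}]'

```text
time: 8.45
tool_pos: [0.5038, 0.0267, 0.1437]
ee_rot: [-1.645, -2.676, 0.002]
wrist_force: [-6.3, -1.9, 5.3]
opening: 0.633
gripper_force: 40.0
```

```bash
python3 st.py
```

```text
8.45 [0.5038 0.0267 0.1437] F [-6.25 -1.93  5.34] T [-0.315  0.99   0.202] xang 116.84 q [ -0.8  -9.6  93.   -0.1  96.7 -27.6] open 0.633 g 40.0
```

In the tool's units: 1 degrees / 360 = 0.0028.

Request:
jog_arm --deltas '[{"dx":0,"dy":0,"dz":0,"roll":0.0028},{"dx":0,"dy":0,"dz":0,"roll":0.0028}]'

```text
time: 8.7
tool_pos: [0.5038, 0.0267, 0.1437]
ee_rot: [-1.668, -2.662, 0.002]
wrist_force: [-7.0, -2.9, 5.1]
opening: 0.634
gripper_force: 40.0
```

```bash
python3 st.py
```

```text
8.7 [0.5038 0.0267 0.1437] F [-7.03 -2.92  5.11] T [-0.283  1.01   0.307] xang 115.85 q [ -0.8  -9.6  93.   -0.1  96.7 -26.7] open 0.634 g 40.0
```

Contact: 0.31 N m about 4.5° past the 60° click, a light, sure touch. Now I back off 64.5° and release.

In the tool's units: -64.5 degrees / 360 = -0.1792.

Request:
jog_arm --deltas '[{"dx":0,"dy":0,"dz":0,"roll":-0.0194},{"dx":0,"dy":0,"dz":0,"roll":-0.0389},{"dx":0,"dy":0,"dz":0,"roll":-0.0583},{"dx":0,"dy":0,"dz":0,"roll":-0.0778},{"dx":0,"dy":0,"dz":0,"roll":-0.0972},{"dx":0,"dy":0,"dz":0,"roll":-0.1167},{"dx":0,"dy":0,"dz":0,"roll":-0.1361},{"dx":0,"dy":0,"dz":0,"roll":-0.1556},{"dx":0,"dy":0,"dz":0,"roll":-0.1722},{"dx":0,"dy":0,"dz":0,"roll":-0.1792},{"dx":0,"dy":0,"dz":0,"roll":-0.1792},{"dx":0,"dy":0,"dz":0,"roll":-0.1792}]'

```text
time: 10.2
tool_pos: [0.5044, 0.0278, 0.1437]
ee_rot: [-0.01, 3.141, 0.002]
wrist_force: [-3.2, 4.0, 4.6]
opening: 0.633
gripper_force: 40.0
```

```bash
python3 st.py
```

```text
10.2 [0.5044 0.0278 0.1437] F [-3.23  3.99  4.56] T [ 0.439  0.499 -0.001] xang -179.64 q [ -0.7  -9.6  92.9   0.1  96.6 -91.1] open 0.633 g 40.0
```

Request:
jog_arm --deltas '[{"dx":0,"dy":0,"dz":0,"roll":0},{"dx":0,"dy":0,"dz":0,"roll":0},{"dx":0,"dy":0,"dz":0,"roll":0},{"dx":0,"dy":0,"dz":0,"roll":0}]' --claw 1.0

```text
time: 10.7
tool_pos: [0.5044, 0.0271, 0.1435]
ee_rot: [-0.01, 3.142, -0.0]
wrist_force: [-0.6, 0.6, -0.6]
opening: 0.995
gripper_force: 0.0
```

In the tool's units: -0.094 m / 0.75 = -0.1253, -0.07 m / 0.75 = -0.0933.

Request:
jog_arm --deltas '[{"dx":0,"dy":0,"dz":-0.04,"roll":0},{"dx":0,"dy":0,"dz":-0.0933,"roll":0},{"dx":0,"dy":0,"dz":-0.1253,"roll":0},{"dx":0,"dy":0,"dz":-0.1253,"roll":0},{"dx":0,"dy":0,"dz":-0.1253,"roll":0}]'

```text
time: 11.32
tool_pos: [0.504, 0.0272, 0.2362]
ee_rot: [0.011, -3.14, 0.0]
wrist_force: [0.5, -0.5, -0.4]
opening: 0.998
gripper_force: 0.0
```

```bash
python3 st.py; python3 - <<'E'
from ov import *
overlay("pics/w2.png",np.array([.504,.0278]),5,(80,60,320,240),2.5,.003)
def mark(f):
    im=cv2.imread(f); h=cv2.cvtColor(im,cv2.COLOR_BGR2HSV); m=(h[...,0]>4)&(h[...,0]<18)&(h[...,1]>150)&(h[...,2]>110)
    ys,xs=np.nonzero(m); k=(abs(xs-257)<45)&(abs(ys-205)<45); return xs[k].mean(),ys[k].mean(),k.sum()
for f in ("pics/w1.png","pics/w2.png"): print(f,mark(f))
E
```

```text
11.32 [0.504  0.0272 0.2362] F [ 0.55 -0.45 -0.41] T [-0.001  0.032  0.05 ] xang -179.61 q [ -0.8  -9.2  83.2  -0.  106.1 -91.2] open 0.998 g 0.0
11.325 [0.504  0.0272 0.2362] [-0.001  0.032  0.05 ] [ -0.8  -9.2  83.2  -0.  106.1 -91.2]
pics/w1.png (np.float64(276.0655737704918), np.float64(225.59016393442624), np.int64(61))
pics/w2.png (np.float64(277.0327868852459), np.float64(228.2295081967213), np.int64(61))
```

View pics/w2_ov.png

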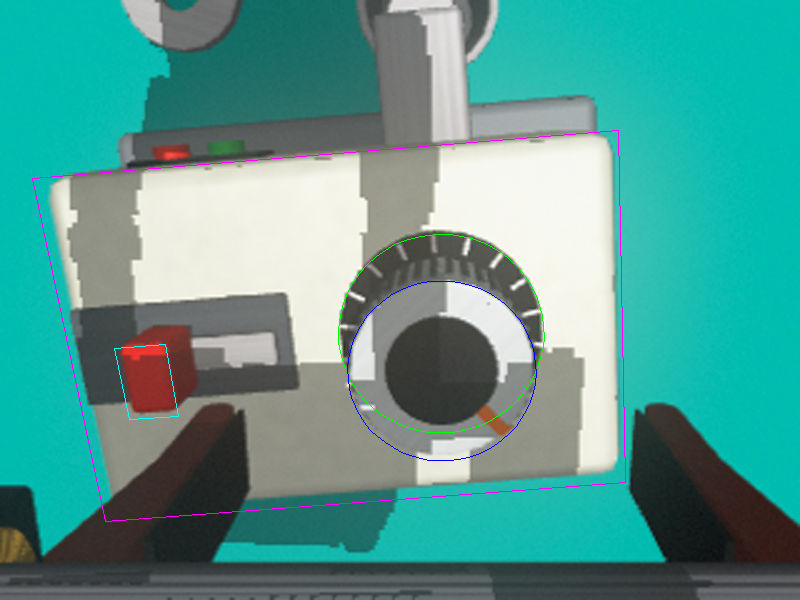

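The w2 view shows the orange mark at (494,419) in the crop, about 44° from image right about the ring's centre. That matches the start, as expected for contact 60° on and three clicks back. The ring is free. The knob's top face starts at about (122,350) in the crop. Next I move to its outer side with the fingers shut.

In the tool's units: -0.13 m / 0.75 = -0.1733, -0.0105 m / 0.75 = -0.014, -4.6 degrees / 360 = -0.0128.

Request:
jog_arm --deltas '[{"dx":-0.004,"dy":-0.04,"dz":0,"roll":-0.0033},{"dx":-0.008,"dy":-0.0933,"dz":0,"roll":-0.0069},{"dx":-0.0113,"dy":-0.1467,"dz":0,"roll":-0.0111},{"dx":-0.014,"dy":-0.1733,"dz":0,"roll":-0.0128},{"dx":-0.014,"dy":-0.1733,"dz":0,"roll":-0.0128},{"dx":-0.014,"dy":-0.1733,"dz":0,"roll":-0.0128},{"dx":-0.014,"dy":-0.1733,"dz":0.04,"roll":-0.0128},{"dx":-0.014,"dy":-0.1733,"dz":0.0667,"roll":-0.0128},{"dx":-0.014,"dy":-0.1733,"dz":0.0667,"roll":-0.0128}]' --claw 0 --squeeze 20

```text
time: 12.5
tool_pos: [0.5147, -0.1018, 0.1854]
ee_rot: [0.138, -3.135, -0.002]
wrist_force: [-0.9, 0.2, 0.4]
opening: 0.015
gripper_force: 0.0
```

```bash
python3 st.py; python3 - <<'E'
from h import *
im=optics.get_image("wrist"); cv2.imwrite("pics/w3.png",cv2.resize(im[80:384,60:460,::-1],None,fx=1.9,fy=1.9))
E
```

```text
12.5 [ 0.5147 -0.1018  0.1854] F [-0.94  0.18  0.41] T [ 0.029  0.033 -0.033] xang -174.96 q [ -14.9   -6.4   85.9    0.   100.8 -109.9] open 0.015 g 0.0
```

View pics/w3.png

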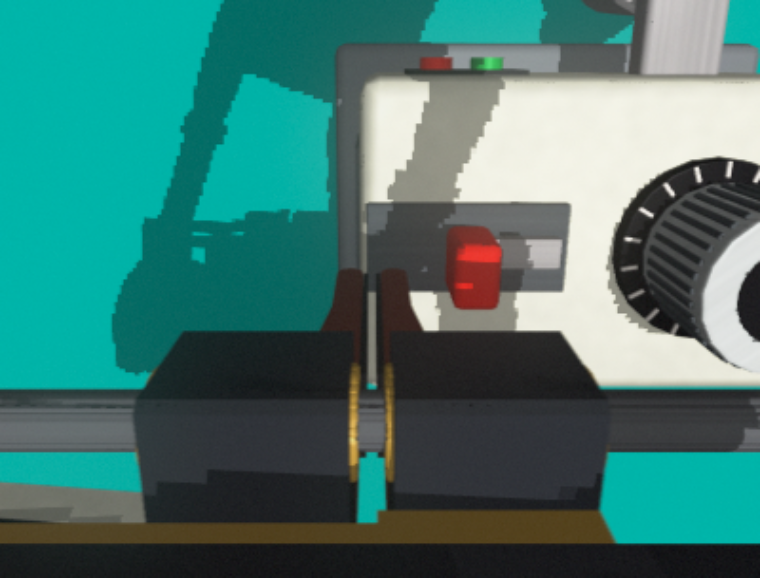

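The shut fingertips at (372,275) stand on the outer side of the knob at (475,270) and are clear of it. I descend and push.

In the tool's units: 0.04 m / 0.75 = 0.0533, 0.028 m / 0.75 = 0.0373.

Request:
jog_arm --deltas '[{"dx":0,"dy":0,"dz":0.0267,"roll":0},{"dx":0,"dy":0,"dz":0.0533,"roll":0},{"dx":0,"dy":0,"dz":0.0533,"roll":0},{"dx":0,"dy":0,"dz":0.0533,"roll":0},{"dx":0,"dy":0.008,"dz":0.0533,"roll":0},{"dx":0,"dy":0.016,"dz":0.0533,"roll":0},{"dx":0,"dy":0.024,"dz":0.0533,"roll":0},{"dx":0,"dy":0.032,"dz":0.0533,"roll":0},{"dx":0,"dy":0.0373,"dz":0.0533,"roll":0},{"dx":0,"dy":0.0373,"dz":0.0533,"roll":0}]'

```text
time: 13.8
tool_pos: [0.5133, -0.0745, 0.1479]
ee_rot: [-0.137, 3.138, 0.0]
wrist_force: [0.8, -2.2, 0.5]
opening: 0.003
gripper_force: 0.6
```

```bash
python3 st.py
```

```text
13.8 [ 0.5133 -0.0745  0.1479] F [ 0.78 -2.15  0.48] T [-0.163 -0.018  0.045] xang -174.99 q [ -12.    -7.5   90.6    0.    96.8 -107. ] open 0.003 g 0.6
```

In the tool's units: 0.003 m / 0.75 = 0.004, 0.002 m / 0.75 = 0.0027.

Request:
jog_arm --deltas '[{"dx":0,"dy":0.0013,"dz":0,"roll":0},{"dx":0,"dy":0.0027,"dz":0,"roll":0},{"dx":0,"dy":0.004,"dz":0,"roll":0},{"dx":0,"dy":0.004,"dz":0,"roll":0}]'

```text
time: 14.3
tool_pos: [0.5131, -0.0719, 0.1478]
ee_rot: [-0.137, 3.138, -0.0]
wrist_force: [1.3, -4.0, 1.9]
opening: 0.007
gripper_force: 1.4
```

In the tool's units: 0.002 m / 0.75 = 0.0027, 0.001 m / 0.75 = 0.0013.

Request:
jog_arm --deltas '[{"dx":0,"dy":0.0013,"dz":0,"roll":0},{"dx":0,"dy":0.0027,"dz":0,"roll":0},{"dx":0,"dy":0.0027,"dz":0,"roll":0}]'

```text
time: 14.68
tool_pos: [0.5128, -0.0697, 0.1476]
ee_rot: [-0.137, 3.139, 0.0]
wrist_force: [0.4, -2.1, 1.2]
opening: 0.008
gripper_force: 1.3
```

In the tool's units: 0.002 m / 0.75 = 0.0027, 0.001 m / 0.75 = 0.0013.

Request:
jog_arm --deltas '[{"dx":0,"dy":0.0013,"dz":0,"roll":0},{"dx":0,"dy":0.0027,"dz":0,"roll":0},{"dx":0,"dy":0.0027,"dz":0,"roll":0}]'

```text
time: 15.05
tool_pos: [0.5126, -0.0677, 0.1476]
ee_rot: [0.137, -3.139, -0.0]
wrist_force: [0.6, -3.2, 1.8]
opening: 0.007
gripper_force: 1.3
```

In the tool's units: 0.002 m / 0.75 = 0.0027, 0.001 m / 0.75 = 0.0013.

Request:
jog_arm --deltas '[{"dx":0,"dy":0.0013,"dz":0,"roll":0},{"dx":0,"dy":0.0027,"dz":0,"roll":0},{"dx":0,"dy":0.0027,"dz":0,"roll":0}]'

```text
time: 15.42
tool_pos: [0.5124, -0.0657, 0.1476]
ee_rot: [0.137, -3.139, -0.0]
wrist_force: [1.5, -1.5, 1.6]
opening: 0.005
gripper_force: 1.3
```

In the tool's units: 0.002 m / 0.75 = 0.0027, 0.001 m / 0.75 = 0.0013.

Request:
jog_arm --deltas '[{"dx":0,"dy":0.0013,"dz":0,"roll":0},{"dx":0,"dy":0.0027,"dz":0,"roll":0},{"dx":0,"dy":0.0027,"dz":0,"roll":0}]'

```text
time: 15.8
tool_pos: [0.5123, -0.0638, 0.1476]
ee_rot: [-0.137, 3.139, -0.0]
wrist_force: [-0.1, -3.3, 0.8]
opening: 0.008
gripper_force: 1.6
```

In the tool's units: 0.002 m / 0.75 = 0.0027, 0.001 m / 0.75 = 0.0013.

Request:
jog_arm --deltas '[{"dx":0,"dy":0.0013,"dz":0,"roll":0},{"dx":0,"dy":0.0027,"dz":0,"roll":0},{"dx":0,"dy":0.0027,"dz":0,"roll":0}]'

```text
time: 16.18
tool_pos: [0.5123, -0.0637, 0.1477]
ee_rot: [-0.134, 3.138, -0.005]
wrist_force: [2.2, -9.6, 0.7]
opening: 0.007
gripper_force: 4.8
```

In the tool's units: 0.002 m / 0.75 = 0.0027, 0.001 m / 0.75 = 0.0013.

Request:
jog_arm --deltas '[{"dx":0,"dy":0.0013,"dz":0,"roll":0},{"dx":0,"dy":0.0027,"dz":0,"roll":0},{"dx":0,"dy":0.0027,"dz":0,"roll":0}]'

```text
time: 16.55
tool_pos: [0.5122, -0.0635, 0.1478]
ee_rot: [-0.132, 3.138, -0.011]
wrist_force: [2.8, -15.7, 0.6]
opening: 0.003
gripper_force: 7.9
```

```bash
python3 st.py; python3 - <<'E'
from h import *
im=optics.get_image("wrist"); cv2.imwrite("pics/w4.png",cv2.resize(im[80:384,60:460,::-1],None,fx=1.9,fy=1.9))
E
```

```text
16.55 [ 0.5122 -0.0635  0.1478] F [  2.76 -15.7    0.58] T [-2.549 -0.408  0.014] xang -175.19 q [ -10.6   -8.    91.1   -0.4   96.8 -105.4] open 0.003 g 7.9
```

View pics/w4.png

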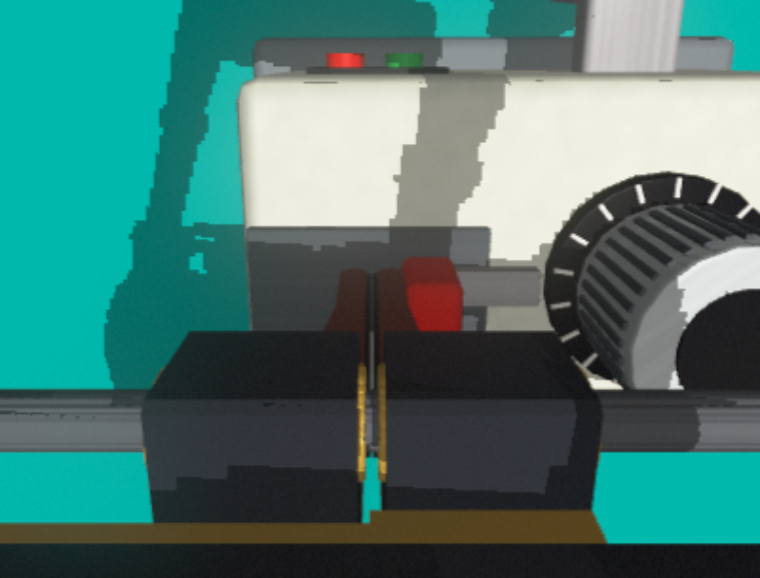

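The slide bar now reaches the collar at (545,285) and the push force rose to 16 N with no motion, so it is at its stop. I retreat.

In the tool's units: -0.15 m / 0.75 = -0.2, -0.12 m / 0.75 = -0.16.

Request:
jog_arm --deltas '[{"dx":0,"dy":-0.0133,"dz":0,"roll":0},{"dx":0,"dy":-0.0333,"dz":0,"roll":0},{"dx":0,"dy":-0.0333,"dz":-0.04,"roll":0},{"dx":0,"dy":-0.0333,"dz":-0.1067,"roll":0},{"dx":0,"dy":0.0533,"dz":-0.16,"roll":0},{"dx":0,"dy":0.0533,"dz":-0.2,"roll":0},{"dx":0,"dy":0.0533,"dz":-0.2,"roll":0},{"dx":0,"dy":0.0533,"dz":-0.2,"roll":0}]'

```text
time: 17.6
tool_pos: [0.5084, -0.0203, 0.2964]
ee_rot: [0.137, -3.137, -0.001]
wrist_force: [0.1, 1.3, -0.1]
opening: 0.007
gripper_force: 0.0
```

```bash
python3 st.py; python3 - <<'E'
from ov import *
overlay("pics/w5.png",np.array([.504,.0278]),5,(120,60,240,180),3.3,.022)
E
```

```text
17.6 [ 0.5084 -0.0203  0.2964] F [ 0.07  1.27 -0.08] T [0.092 0.02  0.014] xang -175.0 q [  -6.1   -7.1   75.1    0.   112.  -101.1] open 0.007 g 0.0
17.6 [ 0.5084 -0.0203  0.2964] [0.092 0.02  0.014] [  -6.1   -7.1   75.1    0.   112.  -101.1]
```

View pics/w5_ov.png

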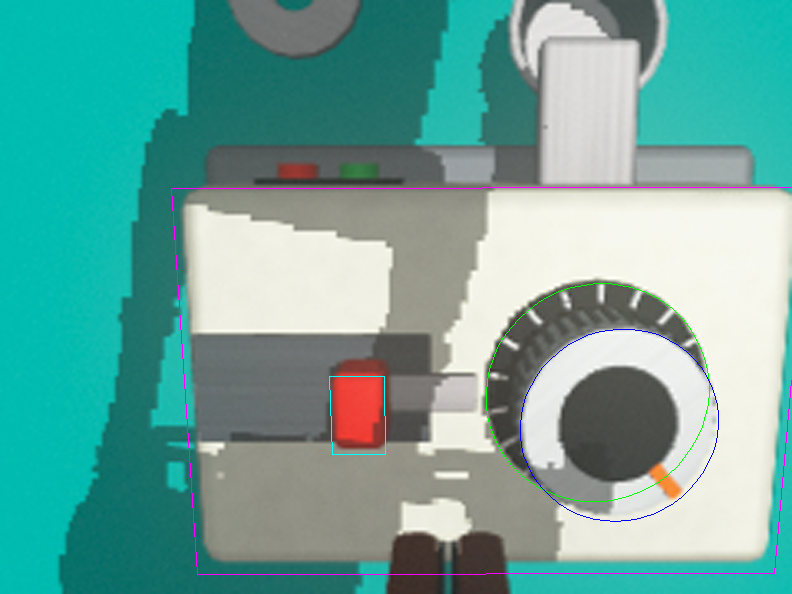

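The knob at (358,410) matches the model for 22 mm travel. The ring mark at (665,482) has not moved on the ring, and the arm is clear of everything. Handing in.

```bash
python3 -c "
from workcell import ticket; print(ticket.job_done())"
```

```text
the job is handed in; nothing more can be done
None
```

I turned the ring clockwise until the discs met at 0.31 N m, backed it off three clicks and let go, then pushed the lock slide in to its stop; the job is handed in, and no verdict came back.

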